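# Unlock a balance's draught cover and hold it open

### The arm

A 6-joint arm with a two-finger parallel gripper is mounted at the origin on the work surface. World frame = base frame: x ahead of the robot, y to its left, z up, the work surface at z = 0. Lengths are in m, angles in rad, forces in N, time in s.
With the tool pointing down it reaches from about 0.25 to 0.775 m from the base axis. Payload 4 kg.
Tool frame: the origin (TCP) lies between the finger pads, 19 mm behind the fingertips; this is the grasp point; z points along the fingers, y is the direction in which the jaws open and shut (so a half turn about z gives the same grasp; the last joint's range is limited). The gripper opens to 94 mm and grips with 3 to 60 N. Pads are 16 mm wide; open, the fingers measure 119 mm over their backs; the gripper's body (75 mm by 177 mm) begins 78 mm behind the grasp point.
Start: joints at [1.054, 0.087, 1.371, -0, 1.684, -0.103], TCP at [0.221, 0.504, 0.224] pointing down, gripper open.
Joint ranges: [-3.1, 3.1], [-0.76, 2.03], [0.27, 2.55], [-1.08, 4.22], [0.17, 2.65], [-2.57, 2.57]. Speed limits (rad/s): [2.79, 2.79, 3.14, 3.14, 3.14, 3.14].

### API

Orientations are given as [roll, pitch, yaw] about the fixed x, y, z axes, in that order (R = Rz(yaw) Ry(pitch) Rx(roll)).
In Python, from bench import * gives the robot as it stands.
- The arm moves only by the tool step_arm, never from a script. Its argument "increments" is text: rows parted by semicolons, each of 6 numbers parted by spaces: the shift along the tool's x, y, z in cm, then the turn, a rotation vector about the tool's x, y, z in rad. A call has 1 to 5 rows; each row shifts and turns the commanded pose from where the row before left it, along the tool's axes as they then stand; what a row does not reach is not made up. A row lasts 1/10 s, in which the tool goes at most 50 mm and 8.59 degrees, less where a joint would pass 70% of its speed; a pose out of reach is approached as far as the arm can. A call is refused whole if a number of a shift passes 5 or a number of a turn 0.15, either way. A call with a gripper value outside its range is refused whole. "claw" is the gripper's target within -1 to 1 (shut at 1, half-way at 0, fully open at -1), set as the call begins (left out, the last holds). The fingers move at their own pace and stop on an object; the grip force is fixed at half the most. Time passes only in rows, so rows that do not move let the fingers close. It gives the time, the measured TCP pose, the force and the opening at its end, in the units of the state.
- get_obs(): the state, without advancing time (a new reading comes with each control period).
- snapshot(name): name is "scene" or "top" or "wrist"; returns the picture (480x640x3 uint8, red, green, blue); there is no depth.
- calibration(name): a dict with "camera_matrix" (3x3 intrinsics, pixels), "eye" and "orientation" of the camera in the world; the wrist camera has in their place "tool_from_camera" (4x4, takes a point from camera to tool coordinates, whose origin is the TCP and whose axes are the flange's). Camera axes: x right, y up, looking along -z (the intrinsics and any distortion apply to the point x, -y, -z); pixel columns grow to the right and rows downward; lengths in m; the calibration is good to about 2 mm. A picture is of the moment at which its call begins: read the wrist's pose just before it. calibration takes no time and is no camera call.
- close_job(): hands the job in, once; it reports no verdict.
The state is a dict: "time": time; "joint_positions": joint angles; "qvel": joint speeds; "joint_torque": joint torques, N m; "tool_pos": TCP position; "ee_rot": TCP orientation; "wrist_force": force on the tool from outside, world axes, zero at the start; "wrist_torque": the same for the moment, N m; "width": finger opening in m.
Only numpy, scipy, OpenCV 4.12 (cv2) and the standard library are available. Lean on these libraries where they do the work, as an engineer would, in place of code of your own. Each camera call takes 0.05 s, during which the arm holds its last target. There are 200 camera calls.

### The job

A colleague needs both hands to take the weight off the balance, so be their third hand: slide the balance's cover lock fully to the left, and only then lift the hinged draught cover by its bar handle to about 50 degrees from closed. It would fall shut by itself, so finish while still holding it there with the gripper, steady at that angle, with the lock left open; leave the bottle, jar and mortar beside the balance where they stand.

Things in the scene. Friction and masses are not known exactly. Their poses are not given: they have to be found in the camera images.
- balance: Laboratory balance fixed to the bench, 320 (x) by 240 mm (y). Origin: centre of its underside, on the bench; x points from its front (console, robot side) to its back, y to its left seen from the robot. Console top at height 50 mm, x -160 to -35 mm. Behind it, x -35 to 160, y -102 to 102 mm, a clear-walled chamber up to 130 mm, a small brass weight inside.
- lock (a joint): Travel of the cover lock's slide grip in m: 0 at the right end of its track (balance -y; locked), 0.060 against the stop at the left end (balance +y; fully unlocked). It starts within 12 mm of the right end, slides with about 1.5 N of friction and stays where it is left.
- lock_top (a point): Centre of the top of the lock's slide grip: a black upright block 28 mm (balance x) by 20 mm (balance y) by 40 mm tall, on a low grey track along the console's front edge (balance x = -135 mm). This point is 104.5 mm above the bench, the track's top 64 mm. It moves along balance +y to unlock.
- cover_hinge (a joint): Angle of the draught cover in rad: 0 closed (level), growing as its front edge rises; 50 degrees is 0.873; stop at 1.35. The hinge line runs along balance y at balance x = 160 mm, height 130.5 mm (upper back edge of the chamber). The cover falls shut from every angle unless held.
- cover: The draught cover: clear panel in a grey frame, 195 mm deep, 208 mm wide, 8 mm thick, 0.28 to 0.46 kg. Origin at the middle of the hinge line; at angle 0 its axes are parallel to the balance's, so the panel runs along its -x from 0 to -195 mm, z = 0 to 8 mm. It turns about its y axis.
- cover_bar (a point): Middle of the cover's handle: round grey bar, 12 mm thick, 112 mm long along balance y, on two arms 45 mm before the cover's front edge (39 mm free between bar and chamber), in the cover's plane: at (-240, 0, 4) mm in the cover's frame; closed, 134.5 mm above the bench. An upright gripper with a finger before and one behind the bar may keep its attitude: the bar turns between the pads.
- reagent_bottle: Bystander: amber glass bottle, 72 mm in diameter, 160 mm tall, left of the balance. Origin at the centre of its underside.
- ointment_jar: Bystander: squat white jar, 60 mm in diameter, 65 mm tall, right of the balance. Origin at the centre of its underside.
- mortar: Bystander: white ceramic mortar (bowl), 90 mm in diameter, 55 mm tall, right of the balance, farther back. Origin at the centre of its underside.

How it is judged:
By the outcome, as a careful person would: the job done as asked, in the order asked, and still so for the second after the job is handed in, while the arm keeps its last pose, push and grip.
It also fails if it takes over 50 s, if anything falls off the work surface, if the arm or the gripper's body presses on something with over 40 N, if the wrist force passes 120 N, or if a joint passes its speed limit or range.

## Working session

There is one attempt and no reset: what is moved stays moved. The work goes in short steps, Python scripts to look and compute and a tool call to move; the robot and the scene stay as the last step left them, time stands still between calls to the robot, and variables do not carry over. Pictures are saved under pics/ and viewed, about 8 in all and at most 12, crops included, and the job is handed in when it is done.

Besides the shell and the picture viewer there is one more tool, called after ">>>" in YAML: its name, and indented under it one key for each argument. step_arm: Moves the arm, as the interface text tells. Its arguments: {"type":"object","properties":{"increments":{"type":"string"},"claw":{"type":"number"}},"required":["increments"]}

```bash
mkdir -p pics; python3 - <<'E'
from bench import *
import cv2
o=get_obs();print(o)
for n in("scene","top"):
    print(n,calibration(n)); cv2.imwrite(f"pics/{n}1.png",snapshot(n)[:,:,::-1])
print(calibration("wrist"))
E
```

```text
{'time': 0.0, 'joint_positions': array([ 1.05388462e+00,  8.79480197e-02,  1.37221272e+00, -2.04179618e-05,
        1.68359918e+00, -1.03064413e-01]), 'qvel': array([-0.00053594, -0.00129705,  0.00051586,  0.0005948 ,  0.0003979 ,
        0.00115487]), 'joint_torque': array([-1.22905461e-03, -3.40188360e+01, -3.02423465e+01,  7.17048487e-02,
        3.30384099e-02, -1.55860071e-04]), 'tool_pos': array([0.22091982, 0.50313836, 0.22312902]), 'ee_rot': array([-3.13943480e+00, -2.02787254e-04,  2.72774287e+00]), 'wrist_force': array([ 0.28559679,  0.21465977, -0.12341322]), 'wrist_torque': array([0.0469774 , 0.00885002, 0.01078823]), 'width': 0.09408182428870658}
scene {'camera_matrix': array([[487.06684658,   0.        , 311.00242883],
       [  0.        , 487.06684658, 238.49866842],
       [  0.        ,   0.        ,   1.        ]]), 'eye': array([0.90923503, 0.37705819, 0.86961028]), 'orientation': array([ 5.01724274e-01, -1.50415599e-03,  2.40481564e+00])}
top {'camera_matrix': array([[560.26426568,   0.        , 320.01457665],
       [  0.        , 560.26426568, 244.67341084],
       [  0.        ,   0.        ,   1.        ]]), 'eye': array([0.42835905, 0.03662838, 1.33974578]), 'orientation': array([ 1.39007005e-01, -1.20870860e-04, -1.59778669e+00])}
{'camera_matrix': array([[379.9518578 ,   0.        , 313.46299121],
       [  0.        , 379.9518578 , 244.57178172],
       [  0.        ,   0.        ,   1.        ]]), 'tool_from_camera': array([[-3.17264422e-04,  9.57543653e-01,  2.88288141e-01,
         8.42287334e-02],
       [ 9.99999746e-01,  4.87710309e-04, -5.19409400e-04,
        -2.95036303e-04],
       [-6.37958272e-04,  2.88287903e-01, -9.57543565e-01,
        -1.60985527e-01],
       [ 0.00000000e+00,  0.00000000e+00,  0.00000000e+00,
         1.00000000e+00]])}
```

View pics/scene1.png

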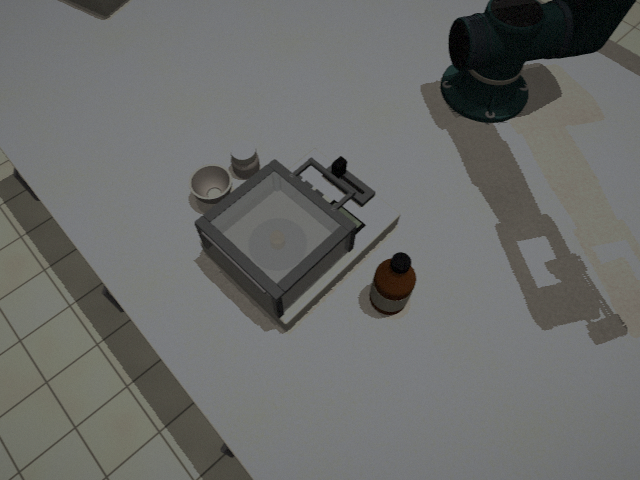

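View pics/top1.png

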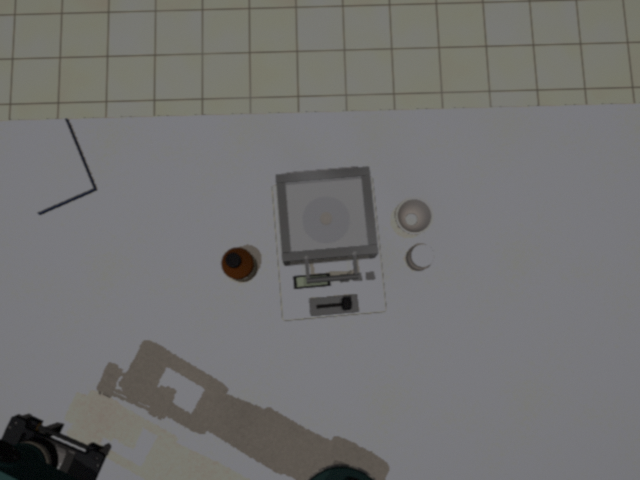

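The scene view shows the balance, with the lock block near (339,166) and the bar near (330,203). In the top view the lock block is near (347,303) and the bar near (331,276). The bottle is at (238,263), the jar at (419,256) and the mortar at (413,215).

```bash
cat > h.py <<'E'
from bench import *
import numpy as np, cv2
from scipy.spatial.transform import Rotation as R
def cam(n,obs=None):
    c=calibration(n);K=c["camera_matrix"]
    if n=="wrist":
        T=np.array(c["tool_from_camera"]);Rt=R.from_euler("xyz",obs["ee_rot"]).as_matrix()
        return K,obs["tool_pos"]+Rt@T[:3,3],Rt@T[:3,:3]
    return K,c["eye"],R.from_euler("xyz",c["orientation"]).as_matrix()
def ray(C,p):
    K,e,M=C;d=M@np.array([(p[0]-K[0,2])/K[0,0],-(p[1]-K[1,2])/K[1,1],-1]);return e,d/np.linalg.norm(d)
def atz(C,p,z):
    e,d=ray(C,p);return e+d*(z-e[2])/d[2]
def tri(*cp):
    A=0;b=0
    for C,p in cp:
        e,d=ray(C,p);P=np.eye(3)-np.outer(d,d);A=A+P;b=b+P@e
    x=np.linalg.solve(A,b);return x,[np.linalg.norm((np.eye(3)-np.outer(*[ray(C,p)[1]]*2))@(x-ray(C,p)[0])) for C,p in cp]
def proj(C,X):
    K,e,M=C;v=M.T@(np.asarray(X)-e);return K[0,0]*v[0]/-v[2]+K[0,2],K[1,1]*-v[1]/-v[2]+K[1,2]
E
python3 - <<'E'
import cv2,numpy as np
a=cv2.imread("pics/scene1.png")[145:245,280:380];b=cv2.imread("pics/top1.png")[245:325,275:395]
f=lambda i,s:cv2.convertScaleAbs(cv2.resize(i,None,fx=s,fy=s,interpolation=cv2.INTER_CUBIC),alpha=1.5)
a=f(a,4);b=f(b,3.3333333)
c=np.zeros((400,800,3),np.uint8);c[:,:400]=a;c[:b.shape[0],400:400+b.shape[1]]=b
cv2.imwrite("pics/crop1.png",c)
E
```

```text
(no output)
```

View pics/crop1.png

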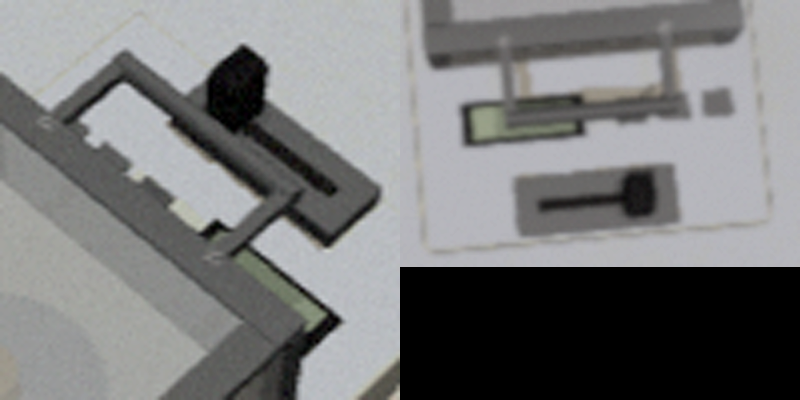

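```bash
python3 - <<'E'
from h import *
S=cam("scene");T=cam("top")
L=tri((S,(353.75,193.25)),(T,(307.1,280.4)));Rr=tri((S,(311.25,159.5)),(T,(361.4,276.5)));k=tri((S,(340,161.5)),(T,(346.4,302.9)))
print(L,Rr,k,np.linalg.norm(L[0]-Rr[0]))
d=L[0]-Rr[0];print("yaw(bar dir - 90)",np.degrees(np.arctan2(d[1],d[0]))-90)
print("console front L,R corners, at z .05",atz(T,(275+(427-400)/3.333,245+250/3.333),.05),atz(T,(275+372/3.333,245+220/3.333),.05))
print("lock at .1045",atz(T,(346.4,302.9),.1045),atz(S,(340,161.5),.1045))
print("bar mid at .1345",atz(T,(334.25,278.4),.1345),atz(S,(332.5,176.4),.1345))
for p in((238,263),(419,256),(413,215)):print(atz(T,p,.06))
E
```

```text
(array([0.51926439, 0.06247133, 0.13761382]), [np.float64(0.0008883838212618665), np.float64(0.0008883838212618406)]) (array([ 0.52295408, -0.05245388,  0.13037781]), [np.float64(0.004147723520501124), np.float64(0.004147723520501254)]) (array([ 0.47007625, -0.021915  ,  0.10661926]), [np.float64(0.0007129141395357982), np.float64(0.0007129141395358211)]) 0.11521187817482452
yaw(bar dir - 90) 1.8388573924831633
console front L,R corners, at z .05 [0.43752141 0.12047502 0.05      ] [ 0.45152996 -0.11648893  0.05      ]
lock at .1045 [ 0.47058679 -0.02258057  0.1045    ] [ 0.46844277 -0.02243772  0.1045    ]
bar mid at .1345 [0.52276298 0.00325938 0.1345    ] [0.51989452 0.00875825 0.1345    ]
[0.56994638 0.22101561 0.06      ]
[ 0.57490288 -0.19522947  0.06      ]
[ 0.6711088  -0.18622842  0.06      ]
```

>>> step_arm:
  increments: "0 0 0 0 0 -0.093; 0 0 0 0 0 -0.093; 0 0 0 0 0 -0.093; 0 0 0 0 0 -0.093; 0 0 0 0 0 -0.093"
  claw: -1

```text
time: 0.6
tool_pos: [0.221, 0.5033, 0.2236]
ee_rot: [-3.141, -0.001, -3.087]
wrist_force: [0.1, -0.1, -0.9]
width: 0.0939
```

>>> step_arm:
  increments: "-1.5 -3.6 0 0 0 0; -1.5 -3.6 0 0 0 0; -1.5 -3.6 0 0 0 0; -1.5 -3.6 0 0 0 0; -1.5 -3.6 0 0 0 0"

```text
time: 1.1
tool_pos: [0.3054, 0.3261, 0.2238]
ee_rot: [-3.141, -0.0, -3.09]
wrist_force: [0.2, 0.1, 0.3]
width: 0.094
```

>>> step_arm:
  increments: "-1.5 -3.6 0 0 0 0; -1.5 -3.6 0 0 0 0; -1.5 -3.6 0 0 0 0; -1.5 -3.6 0 0 0 0; -1.5 -3.6 0 0 0 0"

```text
time: 1.6
tool_pos: [0.3895, 0.1502, 0.2239]
ee_rot: [3.142, -0.0, -3.09]
wrist_force: [0.9, 0.6, -0.5]
width: 0.0938
```

>>> step_arm:
  increments: "-1.4 -3.5 0 0 0 0; -1.4 -3.5 0 0 0 0; -1.4 -3.5 0 0 0 0; -1.4 -3.5 0 0 0 0; -1.4 -3.5 0 0 0 0"

```text
time: 2.1
tool_pos: [0.4684, -0.0209, 0.2238]
ee_rot: [3.141, -0.001, -3.091]
wrist_force: [1.1, 0.6, 0.3]
width: 0.0938
```

>>> step_arm:
  increments: "0 0 0 0 0 0; 0 0 0 0 0 0"

```text
time: 2.3
tool_pos: [0.468, -0.0197, 0.2236]
ee_rot: [3.141, -0.002, -3.092]
wrist_force: [0.3, -0.2, -0.7]
width: 0.094
```

```bash
python3 - <<'E'
from h import *
o=get_obs();im=snapshot("wrist");print(o["time"],o["tool_pos"],o["ee_rot"],o["wrist_force"])
np.save("o1.npy",o,allow_pickle=True);cv2.imwrite("pics/w1.png",cv2.convertScaleAbs(im[:,:,::-1],alpha=1.5))
C=cam("wrist",o);print(proj(C,[.469,-.022,.1045]),proj(C,[.521,.006,.1345]))
E
```

```text
2.3 [ 0.4679515  -0.01973718  0.22355105] [ 3.14051192e+00 -1.71781328e-03 -3.09214465e+00] [ 0.25315148 -0.24030156 -0.72953239]
(np.float64(310.5762904197829), np.float64(245.97088941552636)) (np.float64(345.05833724879705), np.float64(327.1819882239373))
```

View pics/w1.png

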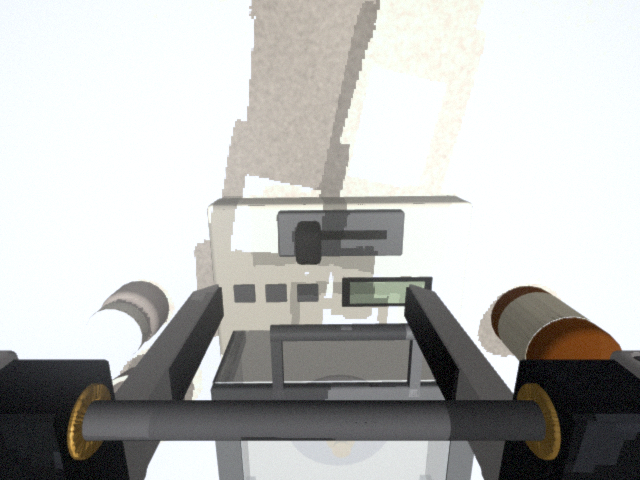

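Seen from the wrist: the lock's top face is centred near (308,250). The track runs from (278,212) to (404,210), and the bar from (273,333) to (410,331). These are close to the predictions.

```bash
python3 - <<'E'
from h import *
o=np.load("o1.npy",allow_pickle=True).item();C=cam("wrist",o);T=cam("top");S=cam("scene")
a,b=atz(C,(273,333),.1345),atz(C,(410,331),.1345);d=b-a
print("bar",a,b,(a+b)/2,np.linalg.norm(d),np.degrees(np.arctan2(d[1],d[0]))-90)
a,b=atz(C,(278,212),.064),atz(C,(404,210),.064);d=b-a;print("track",a,b,np.linalg.norm(d),np.degrees(np.arctan2(d[1],d[0]))-90)
print("lock",atz(C,(308,250),.1045),tri((C,(308,250)),(T,(346.4,302.9)),(S,(340,161.5))))
print("bar mid tri",tri((C,(341.5,332)),(T,(334.25,278.4)),(S,(332.5,176.4))))
t=o["tool_pos"];Rt=R.from_euler("xyz",o["ee_rot"]).as_matrix()
print("to lock in tool cm",Rt.T@(np.array([.4695,-.0225,.088])-t)*100)
E
```

```text
bar [ 0.52835815 -0.04682571  0.1345    ] [0.52182418 0.05410126 0.1345    ] [0.52509117 0.00363777 0.1345    ] 0.10113826087134566 3.704133976171704
track [ 0.45219367 -0.05103336  0.064     ] [0.44517237 0.05688914 0.064     ] 0.10815065622441461 3.722346313314034
lock [ 0.47234833 -0.02383648  0.1045    ] (array([ 0.47058482, -0.02248941,  0.10717739]), [np.float64(0.0016118681412977181), np.float64(9.683880974657589e-05), np.float64(0.0015347508259002801)])
bar mid tri (array([0.52224828, 0.00525803, 0.13588447]), [np.float64(0.002568745611011123), np.float64(0.0020001411022387687), np.float64(0.004382432918836688)])
to lock in tool cm [-0.16428977 -0.29824733 13.55452855]
```

>>> step_arm:
  increments: "-0.25 -0.3 2.3 0 0 -0.015; 0 0 3 0 0 0; 0 0 3 0 0 0; 0 0 3 0 0 0; 0 0 2 0 0 0"

```text
time: 2.85
tool_pos: [0.4692, -0.0204, 0.0891]
ee_rot: [3.14, -0.003, -3.073]
wrist_force: [-0.7, -0.8, -0.1]
width: 0.0941
```

>>> step_arm:
  increments: "0 0 0 0 0 0; 0 0 0 0 0 0; 0 0 0 0 0 0; 0 0 0 0 0 0; 0 0 0 0 0 0"
  claw: 1

```text
time: 3.35
tool_pos: [0.4717, -0.0223, 0.0926]
ee_rot: [-3.141, 0.002, -3.075]
wrist_force: [-0.4, 0.1, 0.5]
width: 0.0573
```

>>> step_arm:
  increments: "0 0 0 0 0 0; 0 0 0 0 0 0; 0 0 0 0 0 0; 0 0 0 0 0 0; 0 0 0 0 0 0"

```text
time: 3.85
tool_pos: [0.4709, -0.0226, 0.0912]
ee_rot: [-3.141, -0.0, -3.076]
wrist_force: [-0.5, -1.2, -0.4]
width: 0.02
```

>>> step_arm:
  increments: "0 1 0 0 0 0; 0 1 0 0 0 0; 0 1 0 0 0 0; 0 1 0 0 0 0; 0 0 0 0 0 0"

```text
time: 4.35
tool_pos: [0.4683, 0.0198, 0.0912]
ee_rot: [3.139, 0.001, -3.073]
wrist_force: [1.9, 1.5, -1.7]
width: 0.02
```

>>> step_arm:
  increments: "0 0.3 0 0 0 0; 0 0.3 0 0 0 0; 0 0.3 0 0 0 0; 0 0 0 0 0 0; 0 0 0 0 0 0"

```text
time: 4.85
tool_pos: [0.4679, 0.0269, 0.0912]
ee_rot: [3.141, 0.001, -3.075]
wrist_force: [2.9, -0.3, -3.1]
width: 0.0195
```

>>> step_arm:
  increments: "0 0.3 0 0 0 0; 0 0.2 0 0 0 0; 0 0 0 0 0 0; 0 0 0 0 0 0"

```text
time: 5.25
tool_pos: [0.4675, 0.0317, 0.0912]
ee_rot: [3.141, 0.001, -3.075]
wrist_force: [4.7, -0.3, -3.7]
width: 0.02
```

>>> step_arm:
  increments: "0 0.3 0 0 0 0; 0 0 0 0 0 0; 0 0 0 0 0 0"

```text
time: 5.55
tool_pos: [0.4674, 0.034, 0.0913]
ee_rot: [-3.14, 0.001, -3.075]
wrist_force: [4.4, -3.2, -4.2]
width: 0.0198
```

>>> step_arm:
  increments: "0 0.3 0 0 0 0; 0 0 0 0 0 0; 0 0 0 0 0 0"

```text
time: 5.85
tool_pos: [0.4674, 0.0342, 0.0913]
ee_rot: [-3.134, 0.0, -3.076]
wrist_force: [5.5, -9.6, -5.0]
width: 0.02
```

>>> step_arm:
  increments: "0 0.3 0 0 0 0; 0 0 0 0 0 0; 0 0 0 0 0 0"

```text
time: 6.15
tool_pos: [0.4674, 0.0345, 0.0913]
ee_rot: [-3.128, 0.0, -3.077]
wrist_force: [5.0, -17.8, -5.3]
width: 0.0198
```

The lock is against its stop after about 57 mm of travel, with 18 N of reaction. Next I open the gripper, rise and turn for the bar.

>>> step_arm:
  increments: "0 0 0 0 0 0; 0 0 0 0 0 0; 0 0 0 0 0 0; 0 0 0 0 0 0; 0 0 0 0 0 0"
  claw: -0.4

```text
time: 6.65
tool_pos: [0.4663, 0.041, 0.0913]
ee_rot: [3.141, -0.001, -3.075]
wrist_force: [0.6, -0.5, -0.0]
width: 0.0566
```

>>> step_arm:
  increments: "0 0 0 0 0 0; 0 0 -3 0 0 0; 0 0 -3 0 0 0; 0 0 -3 0 0 0; 0 0 -4 0 0 0"

```text
time: 7.15
tool_pos: [0.4656, 0.0408, 0.2211]
ee_rot: [3.141, -0.003, -3.075]
wrist_force: [0.9, -0.2, 0.0]
width: 0.0653
```

>>> step_arm:
  increments: "0 0 0 0 0 0.143; 0 0 0 0 0 0.143; 0 0 0 0 0 0.143; 0 0 0 0 0 0.143; 0 0 0 0 0 0.143"
  claw: 0.2

```text
time: 7.65
tool_pos: [0.4665, 0.0408, 0.2213]
ee_rot: [3.142, -0.0, 2.487]
wrist_force: [-0.1, 0.1, 0.5]
width: 0.0373
```

>>> step_arm:
  increments: "0 0 0 0 0 0.143; 0 0 0 0 0 0.143; 0 0 0 0 0 0.143; 0 0 0 0 0 0.143; 0 0 0 0 0 0.143"

```text
time: 8.15
tool_pos: [0.4665, 0.0408, 0.2213]
ee_rot: [-3.141, -0.0, 1.772]
wrist_force: [-0.7, 1.0, -0.2]
width: 0.0374
```

>>> step_arm:
  increments: "0 0 0 0 0 0.14; 0 0 0 0 0 0; 0 0 0 0 0 0"

```text
time: 8.45
tool_pos: [0.4666, 0.0407, 0.2213]
ee_rot: [-3.141, -0.0, 1.641]
wrist_force: [-0.4, 0.3, -0.4]
width: 0.0381
```

```bash
python3 - <<'E'
from h import *
o=get_obs();im=snapshot("wrist");print(o["time"],o["tool_pos"],o["ee_rot"],o["wrist_force"])
np.save("o2.npy",o,allow_pickle=True);cv2.imwrite("pics/w2.png",cv2.convertScaleAbs(im[:,:,::-1],alpha=1.5))
C=cam("wrist",o);print(proj(C,[.466,.034,.1045]),proj(C,[.5235,.005,.1345]))
E
```

```text
8.45 [0.46664286 0.04067445 0.22126427] [-3.14146475e+00 -1.64234506e-04  1.64094398e+00] [-0.40096909  0.27589759 -0.41417009]
(np.float64(311.9261438266997), np.float64(253.6138119251976)) (np.float64(388.89700020496605), np.float64(310.1852742081772))
```

View pics/w2.png

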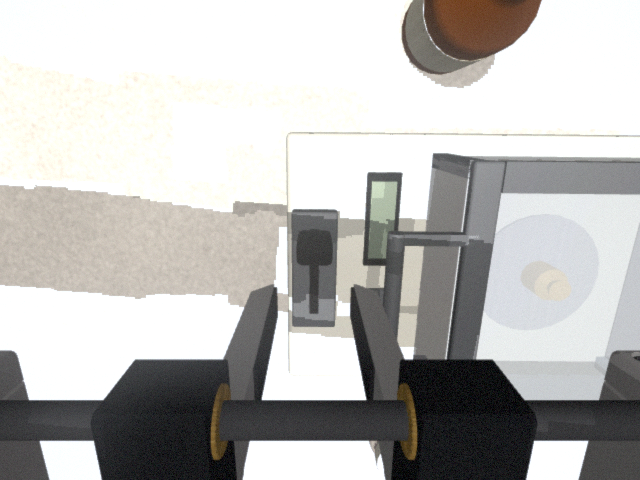

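The lock sits at the left (+y) end of its slot, near (315,248). The bar runs vertically at about column 394, from its end near (397,238) down to about (392,310).

```bash
python3 - <<'E'
from h import *
o=np.load("o2.npy",allow_pickle=True).item();C=cam("wrist",o)
g=cv2.imread("pics/w2.png",0)
for r in(250,270,280,290): print(r,g[r,376:412:2])
print([atz(C,(c,310),.1345) for c in(389,392,395)],proj(C,[.522,.0557+.005,.1345]))
t=o["tool_pos"];Rt=R.from_euler("xyz",o["ee_rot"]).as_matrix()
print(Rt.T@(np.array([.5245,.0045,.1355])-t)*100)
E
```

```text
250 [114 107 114 132 135  93  74  85  89  98 100  99  92  77 135 203 207 207]
270 [161 163 206 205 192  73  76  75  74  79  85  83  75 107 207 204 202 209]
280 [165 168 207 207 134  68  80  92  89  93  92  90  86 191 206 204 204 209]
290 [ 87  75  95  90  62  78  81  87  93  96  83  90  99 200 205 205 196 207]
[array([0.52355522, 0.00515068, 0.1345    ]), array([0.52570422, 0.00530048, 0.1345    ]), array([0.52785323, 0.00545027, 0.1345    ])] (np.float64(397.1313840256971), np.float64(235.39531981952388))
[-4.01547836  5.51903473  8.57506171]
```

>>> step_arm:
  increments: "-2 2.8 0 0 0 0; -2 2.75 0 0 0 0; 0 0 2.6 0 0 0; 0 0 3 0 0 0; 0 0 3 0 0 0"

```text
time: 9.0
tool_pos: [0.5252, 0.0041, 0.1344]
ee_rot: [3.141, -0.0, 1.639]
wrist_force: [-0.3, -0.4, -0.3]
width: 0.0375
```

>>> step_arm:
  increments: "0 0 0 0 0 0; 0 0 0 0 0 0"

```text
time: 9.2
tool_pos: [0.5246, 0.0044, 0.1354]
ee_rot: [-3.141, -0.0, 1.639]
wrist_force: [0.7, 0.6, 0.3]
width: 0.0377
```

>>> step_arm:
  increments: "0 0 0 0 0 0; 0 0 0 0 0 0; 0 0 0 0 0 0; 0 0 0 0 0 0; 0 0 0 0 0 0"
  claw: 1

```text
time: 9.7
tool_pos: [0.5245, 0.0043, 0.1365]
ee_rot: [-3.142, 0.0, 1.638]
wrist_force: [-4.3, -0.3, 6.7]
width: 0.0107
```

>>> step_arm:
  increments: "0 0 0 0 0 0; 0 0 0 0 0 0; 0 0 0 0 0 0"

```text
time: 10.0
tool_pos: [0.5245, 0.0043, 0.1366]
ee_rot: [3.142, 0.0, 1.638]
wrist_force: [-3.6, -0.2, 6.2]
width: 0.0115
```

```bash
python3 - <<'E'
from h import *
o=get_obs();print(o["tool_pos"],o["ee_rot"],o["wrist_force"],o["wrist_torque"],o["width"])
a=snapshot("scene")[120:260,250:410,::-1];w=snapshot("wrist")[200:460,160:480,::-1]
f=lambda i:cv2.convertScaleAbs(cv2.resize(i,(400,int(i.shape[0]*400/i.shape[1])),interpolation=cv2.INTER_CUBIC),alpha=1.5)
a,w=f(a),f(w);h=min(len(a),len(w));cv2.imwrite("pics/g1.png",np.hstack([a[:h],w[:h]]))
E
```

```text
[0.52449835 0.00426402 0.13655256] [3.14158733e+00 2.25571965e-04 1.63781209e+00] [-3.59147582 -0.17106399  6.22796557] [-0.11041641  0.78483196  0.04337663] 0.011458698165298752
```

View pics/g1.png

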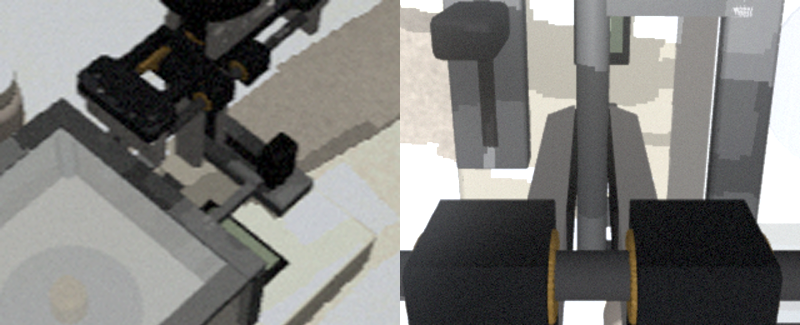

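Both pads hold the bar (opening about 12 mm) and the lock is still at the left. Now I lift along the arc.

>>> step_arm:
  increments: "0 0.04 -1.05 0 0 0; 0 0.09 -1.04 0 0 0; 0 0.13 -1.04 0 0 0; 0 0.18 -1.03 0 0 0; 0 0.22 -1.02 0 0 0"

```text
time: 10.6
tool_pos: [0.5306, 0.0046, 0.1877]
ee_rot: [-3.139, 0.0, 1.638]
wrist_force: [-3.6, -1.0, -1.7]
width: 0.011
```

>>> step_arm:
  increments: "0 0.27 -1.02 0 0 0; 0 0.31 -1 0 0 0; 0 0.35 -0.98 0 0 0; 0 0.4 -0.97 0 0 0; 0 0.44 -0.95 0 0 0"

```text
time: 11.1
tool_pos: [0.5475, 0.0057, 0.2374]
ee_rot: [-3.137, 0.0, 1.637]
wrist_force: [-6.8, -2.0, 0.1]
width: 0.0111
```

>>> step_arm:
  increments: "0 0.48 -0.93 0 0 0; 0 0.52 -0.91 0 0 0; 0 0.56 -0.89 0 0 0; 0 0.6 -0.86 0 0 0; 0 0.63 -0.83 0 0 0"

```text
time: 11.6
tool_pos: [0.5748, 0.0073, 0.2832]
ee_rot: [-3.138, 0.001, 1.637]
wrist_force: [-8.9, -2.6, 6.1]
width: 0.0111
```

>>> step_arm:
  increments: "0 0.67 -0.81 0 0 0; 0 0.7 -0.78 0 0 0; 0 0.74 -0.74 0 0 0; 0 0.77 -0.71 0 0 0; 0 0.8 -0.68 0 0 0"

```text
time: 12.1
tool_pos: [0.6118, 0.0096, 0.3226]
ee_rot: [3.141, 0.002, 1.637]
wrist_force: [-8.8, -3.5, 6.8]
width: 0.0114
```

>>> step_arm:
  increments: "0 0 0 0 0 0; 0 0 0 0 0 0; 0 0 0 0 0 0"

```text
time: 12.4
tool_pos: [0.6123, 0.0096, 0.3229]
ee_rot: [3.139, 0.002, 1.637]
wrist_force: [-9.4, -2.0, 9.1]
width: 0.011
```

```bash
python3 - <<'E'
from h import *
o=get_obs();t=o["tool_pos"];print(o["time"],t,o["ee_rot"],o["wrist_force"],o["width"])
b=np.array([.5245,.0043,.1345])
dx=np.hypot(*(t-b)[:2]);print("theta from z if bar at TCP",np.degrees(np.arcsin(np.clip((t[2]-.1365)/.24,-1,1))),"from x",np.degrees(np.arccos(1-dx/.24)), "atan", np.degrees(np.arctan2(t[2]-.1325,.24-dx)),"r",np.hypot(t[2]-.1325,.24-dx))
S=cam("scene")
a=snapshot("scene")[60:300,170:430,::-1];w=snapshot("top")[140:330,240:446,::-1]
f=lambda i:cv2.convertScaleAbs(cv2.resize(i,(400,int(i.shape[0]*400/i.shape[1])),interpolation=cv2.INTER_CUBIC),alpha=1.5)
a,w=f(a),f(w);h=min(len(a),len(w));cv2.imwrite("pics/e1.png",np.hstack([a[:h],w[:h]]))
# predicted cover front corners at angles
ex=np.array([.998,.0645,0]);ey=np.array([-.0645,.998,0]);H=np.array([.5245,.0043,.1305])+.24*ex
for th in(45,50,55):
    c,s=np.cos(np.radians(th)),np.sin(np.radians(th))
    print(th,[tuple(np.round((np.array(proj(S,H+ex*(-.195*c+.008*s)+ey*y+np.array([0,0,.195*s+.008*c])))-[170,60])*400/260).astype(int)) for y in(.104,-.104)],
     [tuple(np.round((np.array(proj(cam("top"),H+ex*(-.195*c+.008*s)+ey*y+np.array([0,0,.195*s+.008*c])))-[240,140])*400/206+[400,0]).astype(int)) for y in(.104,-.104)])
E
```

```text
12.4 [0.61225764 0.00960841 0.32287579] [3.13908636e+00 1.90604816e-03 1.63681132e+00] [-9.35836205 -1.97356838  9.06926378] 0.011031443645093853
theta from z if bar at TCP 50.947207918208235 from x 50.67823277945847 atan 51.38034370346289 r 0.24366341854250095
45 [(np.int64(252), np.int64(221)), (np.int64(105), np.int64(103))] [(np.int64(471), np.int64(158)), (np.int64(679), np.int64(139))]
50 [(np.int64(243), np.int64(223)), (np.int64(94), np.int64(103))] [(np.int64(469), np.int64(143)), (np.int64(679), np.int64(124))]
55 [(np.int64(233), np.int64(226)), (np.int64(82), np.int64(104))] [(np.int64(467), np.int64(127)), (np.int64(678), np.int64(108))]
```

View pics/e1.png

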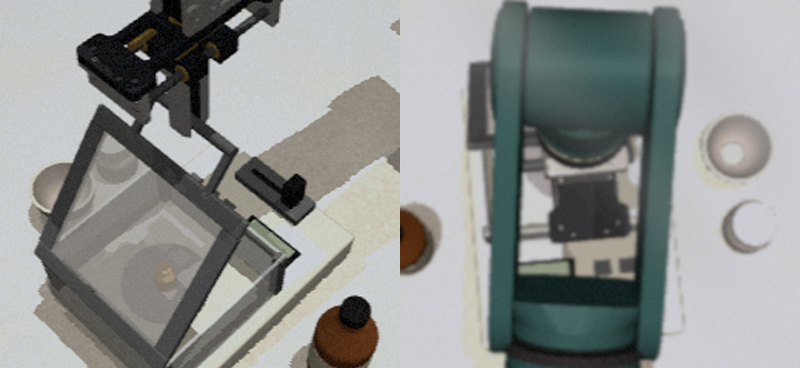

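The cover's front corners appear at about (245,226) and (101,104) in the left crop. The 50° prediction is (243,223) and (94,103), so image and arm kinematics both give about 49–51°. The lock is still at the left and nothing beside the balance has moved. Next is a steadiness check, then hand-in.

>>> step_arm:
  increments: "0 0 0 0 0 0; 0 0 0 0 0 0; 0 0 0 0 0 0; 0 0 0 0 0 0; 0 0 0 0 0 0"

```text
time: 13.0
tool_pos: [0.6122, 0.0096, 0.3228]
ee_rot: [3.139, 0.002, 1.637]
wrist_force: [-9.4, -2.6, 9.7]
width: 0.0114
```

```bash
python3 - <<'E'
from h import *
o=get_obs();print(o["tool_pos"],o["wrist_force"],o["width"],abs(o["qvel"]).max())
if abs(o["tool_pos"]-[.6123,.0096,.3229]).max()<.001 and o["width"]>.009: print(close_job())
E
```

```text
[0.61217987 0.00958485 0.3227978 ] [-9.35514076 -2.58754552  9.72389236] 0.011432827061101243 0.0014761025063918544
the job is handed in; nothing more can be done
None
```

I gripped the lock and slid it about 57 mm to the left stop, where it pushed back with about 18 N, and released it there. Only then did I grip the bar and lift the cover along its arc. The job was handed in at about 13 s with the cover still held.

- **Angle:** the TCP position gives 50.7–51.4° and the cover's corners in the scene picture give about 48–50°. They differ by 1–3° either side of 50°, and I did not correct for it.
- **Steadiness:** the tool moved about 0.1 mm over the last 0.6 s, with no noticeable joint motion.
- **Grip:** the opening read 11–11.5 mm on the 12 mm bar. I took this as a sound grip, as the pictures show the bar between the pads.
- **Forces:** the last wrist force was about 14 N, partly a slight pull along the cover, well under the limit.
- **Surroundings:** the last pictures show the lock still at the left and the bottle, jar and mortar apparently where they stood. I compared them by eye only.

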